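# Set up the recipe book on the folding stand beside the hob

### The arm

A 6-joint arm with a two-finger parallel gripper is mounted at the origin on a cart in front of the work surface, level with it; the furniture and walls round the work are solid. World frame = base frame: x ahead of the robot, y to its left, z up, the work surface at z = 0. Lengths are in mm, angles in rad, forces in N, time in s.
With the tool pointing down it reaches from about 250 to 850 mm from the base axis. Payload 12.5 kg.
Tool frame: the origin (TCP) lies midway between the tips of the shut fingers; the grasp point (between the pads) lies 19 mm behind it; y points along the fingers, x is the direction in which the jaws open and shut, and the axes are right-handed (so a half turn about y gives the same grasp; the last joint's range is limited). The gripper opens to 93 mm and grips with 3 to 60 N. Pads are 15 mm wide; open, the fingers measure 128 mm over their backs; the gripper's body (75 mm by 188 mm) begins 65 mm behind the grasp point.
Start: joints at [-1.277, 0.351, 1.652, -0, 1.139, -0.085], TCP at [203.411, -510.988, 218.633] pointing down, gripper open.
Joint ranges: [-2.75, 2.75], [-0.79, 2.1], [0.01, 2.65], [-1.57, 4.71], [0.07, 3.14], [-2.87, 2.87]. Speed limits (rad/s): [2.22, 2.22, 2.79, 3.14, 3.14, 3.14].

### API

Orientations are given as a unit quaternion [x, y, z, w].
In Python, from workcell import read_state, eyes, workorder, nets gives the robot as it stands. The module is installed in compiled form; this text tells all that it offers.
- The arm moves only by the shell command python3 -m handwheel 'ROWS' [OPENING]. ROWS is JSON, a list of rows, each a list of 2 entries, a list of its own where there are three numbers: the shift along the world's x, y, z in mm, then the turn about the world's z in degrees. In form: [[[dx, dy, dz], spin], ...]. A call has 1 to 20 rows; each row is the pose to reach, as a shift and turn from the pose measured when the call began; what a row does not reach only later rows make up. A row lasts 1/8 s, in which the tool goes at most 62.5 mm and 10.7 degrees, less where a joint would pass 70% of its speed; a pose out of reach is approached as far as the arm can. A call with a gripper value outside its range is refused whole. OPENING is the closure, from 0 (fully open) to 1 (shut), set as the call begins (- or left out, the last holds). The fingers move at their own pace and stop on an object; the grip force is fixed at half the most. Time passes only in rows, so rows that repeat a pose let the fingers close. It gives the time, the measured TCP pose, the force and the opening at its end, in the units of the state.
- read_state(): the state, without advancing time (a new reading comes with each control period).
- eyes.capture(name): name is "scene" or "side" or "wrist"; returns a dict with "color" (384x512x3 uint8, red, green, blue), "camera_matrix" (3x3 intrinsics, pixels), "k1" (the pictures are not rectified: a ray, as slopes to the right and down, at radius r is drawn at 1 + k1 r^2 times it, then the intrinsics apply), "T" (4x4, takes a point from camera to world coordinates); the wrist camera has in their place "tool_from_camera" (4x4, takes a point from camera to tool coordinates, whose origin is the TCP and whose axes are the tool frame's). Camera axes: x right, y up, looking along -z (the intrinsics and any distortion apply to the point x, -y, -z); pixel columns grow to the right and rows downward; lengths in mm; the calibration is good to about 2 mm. A picture is of the moment at which its call begins: read the wrist's pose just before it. There is no depth.
- workorder.job_done(): hands the job in, once; it reports no verdict.
Trained networks look in the newest picture that a camera, given by its name, has taken for a name from the list of things; names that differ only in an ending like _2 or _b are one class to them, and where a whole thing is asked for, a point or a joint stands for the part that bears it (a point fixed in the world has none). Each returns a list of dicts, best first, with "conf" (0 to 1); they miss things now and then, are a little off and sometimes report something else, mostly with a low value. They report only what shows in the picture. A call takes as long as a camera call.
- nets.boxes_of(camera, target): "extent" ([left, top, width, height] in pixels, round what is visible of it).
- nets.masks_of(camera, target): "pixels" (384x512 bool, what is visible of it) and "extent" ([left, top, width, height] in pixels, round what is visible of it).
- nets.tip_of(camera, target): "location" ([row, column] in pixels: a listed point, or the origin of a listed thing).
The state is a dict: "t": time; "joints": joint angles; "qd": joint speeds; "tau": joint torques, N m; "position": TCP position; "orientation": TCP orientation; "force": force on the tool from outside, world axes, zero at the start; "wrist_torque": the same for the moment, N m; "finger_gap": opening from 0.0 (shut) to 1.0 (fully open).
Only numpy, scipy, OpenCV 4.12 (cv2) and the standard library are available. Lean on these libraries where they do the work, as an engineer would, in place of code of your own. Each camera call takes 0.05 s, during which the arm holds its last target. There are 200 camera calls.

### The job

Set up the recipe book for cooking: first take the wooden spoon off the folded book stand and lay its bowl in the spoon rest on the hob, then swing the stand's wire backrest up and over until it leans back against its stop. Then take the book from where it is propped against the honey jar and lean it square and central on the stand, right way up with its cover facing forward, its foot behind the two toes and its back resting on the wire; leave all the other things where they stand.

Things in the scene. Friction and masses are not known exactly. Their poses are not given: they have to be found in the camera images.
- book: White paperback with a blue band, 200 tall x 140 wide x 16 thick, 0.2-0.4 kg. Starts propped on its foot edge, back against the honey jar, leaning back 30 deg from vertical. Origin: middle of the back cover. x: from foot to top edge; y: across the width; z: out through the front cover. Front cover at z = 16.
- book_foot (a point): Middle of the book's foot (bottom) edge, halfway through its thickness; axes as the book's
- book_top (a point): Middle of the book's top edge, halfway through its thickness; axes as the book's; the edge to pinch
- stand: Fixed dark sheet-steel base 190 x 155 of the book stand, upper face 5 above its underside. Origin: on its underside, under the hinge line. x: to the rear, away from the cook; y: to the left along the hinge; z: up. Sheet from x = -115 to 75. Hinge line at x = 0, z = 16. Two toes, 26 wide, 3 thick, top at z = 24, at y = -38 and 38; inner faces at x = -43.
- backrest (a joint): Hinge of the wire backrest in rad: 0 = folded forward flat over the base, 1.57 = upright, 2.007 = leaning back 25 deg from vertical against its stop, where it stays by its own weight. It is a U of round copper wire 8 thick, 120 wide, from hinge to top rail 150; wires at y = -60 and 60, a thinner cross wire 58 from the hinge, otherwise open.
- backrest_rail (a point): Middle of the backrest's top rail (round wire, 8 thick, straight for 90), on the wire's axis; folded it overhangs the base's front edge by 35, 16 above the worktop
- spoon: Brown wooden spoon, 315 long, 15 high, handle about 10 thick, bowl 45 wide, 45 g. Starts lying on top of the folded wire backrest. Origin: underside, mid length. x: along the spoon towards the bowl; z: up as it lies.
- spoon_bowl (a point): Middle of the spoon's bowl, 125 along x from the spoon's origin and 7 above its underside
- spoon_rest: Loose blue-grey flat oval spoon rest on the hob glass (z = 0), 150 long (its x), 78 wide (its y), 9 high. Origin: middle of its underside.
- honey_jar: Glass honey jar with green lid, 70 across, 101 high, 0.65 kg, loose; the book leans on it. Origin: middle of its underside.
- timer: Red and white kitchen timer, 66 across, 57 high, bystander. Origin: middle of its underside.
- spice_a: Spice jar with red lid, 45 across, 106 high, bystander. Origin: middle of its underside.
- spice_b: Second spice jar with red lid, 45 across, 106 high, bystander. Origin: middle of its underside.
- matchbox: Matchbox, 37 x 56 x 15 high, bystander on the worktop's front. Origin: middle of its underside.

How it is judged (in metres and radians):
On the way, in this order (a step that is already met when the one before it is completed fails the run):
1. the spoon lies released with its bowl on the spoon rest while the backrest is still folded (x of spoon_bowl in the frame of spoon_rest between -0.065 and 0.065 m and y of spoon_bowl in the frame of spoon_rest between -0.034 and 0.034 m and contact force between spoon and spoon_rest above 0.02 N and contact force between spoon and the fingers below 0.05 N and value of joint backrest below 0.2 rad), for 0.2 s.
2. the backrest leans back against its stop (value of joint backrest above 1.93 rad), for 0.2 s.
At the end, for the whole second after the job is handed in: spoon bowl over the spoon rest (65 mm along, 34 mm across from its middle); backrest within 0.075 rad of its stop; book on the base between toes and hinge, within 25 mm of the middle and 7 deg of square, leaning back on the wire 21 to 35 deg, cover forward, right way up; all at rest (x of spoon_bowl in the frame of spoon_rest between -0.065 and 0.065 m and y of spoon_bowl in the frame of spoon_rest between -0.034 and 0.034 m and contact force between spoon and spoon_rest above 0.02 N and value of joint backrest above 1.93 rad and x of book_foot in the frame of stand between -0.043 and 0 m and y of book_foot in the frame of stand between -0.025 and 0.025 m and z of book_foot in the frame of stand below 0.018 m and angle between the y axis of book and the y axis of stand, either way round below 0.12 rad and angle between book's own z axis and vertical between 0.95 and 1.2 rad and x of book_top in the frame of stand above 0.04 m and contact force between book and stand above 0.2 N and linear speed of each of book, spoon below 0.01 m/s); the robot touches nothing.
It fails at once if the book falls flat or is tipped over (angle between book's own z axis and vertical below 0.55 rad or angle between book's own z axis and vertical above 2 rad).
It fails at once if the honey jar, the spoon rest, the timer, a spice jar or the matchbox is shifted by more than 3 cm (distance of any of honey_jar, spoon_rest, timer, spice_a, spice_b, matchbox from where it was at the start of the episode above 0.03 m).
It also fails if it takes over 67 s, if anything falls off the work surface, if the arm or the gripper's body presses on something with over 40 N, if the wrist force passes 120 N, or if a joint passes its speed limit or range.

## Working session

There is one attempt and no reset: what is moved stays moved. The work goes in short steps, Python scripts to look and compute and a shell command to move; the robot and the scene stay as the last step left them, time stands still between calls to the robot, and variables do not carry over. Pictures are saved under pics/ and viewed, about 8 in all and at most 12, crops included, and the job is handed in when it is done.

```bash
mkdir -p pics; cat > h.py <<'E'
import numpy as np, cv2, sys
from workcell import read_state, eyes, workorder, nets
from scipy.spatial.transform import Rotation as R
def cap(n):
    s=read_state(); c=eyes.capture(n)
    if n=="wrist":
        T=np.eye(4);T[:3,:3]=R.from_quat(s["orientation"]).as_matrix();T[:3,3]=s["position"]
        c["T"]=T@np.array(c["tool_from_camera"])
    return c
def save(c,f): cv2.imwrite("pics/"+f,c["color"][:,:,::-1])
def ray(c,row,col):
    K=np.array(c["camera_matrix"])
    u=cv2.undistortPoints(np.array([[[col,row]]],float),K,np.array([c["k1"],0,0,0.]))[0,0]
    T=np.array(c["T"]); return T[:3,3], T[:3,:3]@np.array([u[0],-u[1],-1])
def onz(c,row,col,z):
    o,d=ray(c,row,col); return o+d*(z-o[2])/d[2]
def tri(obs):
    A=np.zeros((3,3));b=np.zeros(3);rs=[]
    for c,r,k in obs:
        o,d=ray(c,r,k);d=d/np.linalg.norm(d);P=np.eye(3)-np.outer(d,d);A+=P;b+=P@o;rs.append((o,P))
    x=np.linalg.solve(A,b); return x,[round(np.linalg.norm(P@(x-o)),1) for o,P in rs]
def proj(c,p):
    T=np.array(c["T"]);q=np.linalg.inv(T)@np.append(p,1)
    v=np.array([q[0],-q[1],-q[2]])
    return cv2.projectPoints(v[None],np.zeros(3),np.zeros(3),np.array(c["camera_matrix"]),np.array([c["k1"],0,0,0.]))[0][0,0]
E
python3 - <<'E'
from h import *
np.set_printoptions(precision=1,suppress=True)
s=read_state();print(s)
C={n:cap(n) for n in("scene","side")}
for n in C: save(C[n],n+"0.png"); print(n,C[n]["T"][:3,3] if 1 else 0)
for t in ["book_foot","book_top","book","stand","backrest_rail","spoon_bowl","spoon","spoon_rest","honey_jar","timer","spice_a","matchbox"]:
    ob=[]
    for n in C:
        d=nets.tip_of(n,t); print(t,n,[(np.round(x["location"],1).tolist(),round(x["conf"],2)) for x in d[:2]])
        if d: ob.append((C[n],*d[0]["location"]))
    if len(ob)==2: print("   ",*tri(ob))
    elif ob: print("   z0",onz(*ob[0],0))
E
```

```text
{'t': 0.0, 'joints': array([-1.3,  0.4,  1.7,  0. ,  1.1, -0.1]), 'qd': array([ 0., -0.,  0.,  0., -0., -0.]), 'tau': array([ -0. , -49.7, -28.5,   0.1,   0. ,  -0. ]), 'position': array([ 203.3, -510.7,  218.1]), 'orientation': array([-0.6,  0.4, -0.4,  0.6]), 'force': array([-0.1,  0.4, -0.5]), 'wrist_torque': array([ 0., -0.,  0.]), 'finger_gap': 1.0036955700507977}
scene [  92.1 1047.9 1212.8]
side [ 66.  958.6 507.6]
book_foot scene [([310.9, 240.8], 0.64)]
book_foot side [([316.9, 228.6], 0.92)]
    [437.  460.7  10.5] [np.float64(1.3), np.float64(1.3)]
book_top scene [([263.6, 204.6], 0.89)]
book_top side [([229.5, 169.3], 0.81), ([308.9, 184.3], 0.27)]
    [555.9 460.9 155.3] [np.float64(3.3), np.float64(3.3)]
book scene [([289.3, 222.8], 0.64), ([246.4, 294.4], 0.54)]
book side [([275.8, 198.1], 0.82)]
    [497.  462.5  77.8] [np.float64(1.2), np.float64(1.2)]
stand scene [([237.5, 246.8], 0.63), ([199.6, 209.6], 0.36)]
stand side [([250.0, 246.7], 0.58)]
    [568.6 198.6 -23.5] [np.float64(1.7), np.float64(1.7)]
backrest_rail scene [([249.0, 294.2], 0.61), ([312.2, 260.9], 
[... 467 characters left out ...]
[203.8, 331.0], 0.96)]
    [468.2 -90.3  12.6] [np.float64(1.6), np.float64(1.6)]
honey_jar scene [([296.9, 209.5], 0.62)]
honey_jar side [([310.1, 187.7], 0.55)]
    [553.8 443.6 -34.2] [np.float64(4.1), np.float64(4.1)]
timer scene [([198.5, 212.0], 0.69), ([266.9, 202.8], 0.52)]
timer side [([219.3, 205.3], 0.65)]
    [767.3 107.  -27.8] [np.float64(0.4), np.float64(0.4)]
spice_a scene [([264.3, 185.0], 0.9), ([215.1, 207.1], 0.75)]
spice_a side [([230.2, 195.8], 0.97), ([271.4, 156.1], 0.66)]
    [568.7 450.4 141.7] [np.float64(46.5), np.float64(46.5)]
matchbox scene [([311.2, 261.6], 0.54)]
matchbox side [([325.1, 259.5], 0.85)]
    [394.7 418.6 -18.8] [np.float64(1.7), np.float64(1.7)]
```

```bash
python3 - <<'E'
import cv2
for n in("scene","side"):
    i=cv2.imread(f"pics/{n}0.png")[130:360,110:430]; cv2.imwrite(f"pics/{n}0c.png",cv2.resize(i,None,fx=2.5,fy=2.5,interpolation=cv2.INTER_CUBIC))
E
```

```text
(no output)
```

View pics/scene0c.png

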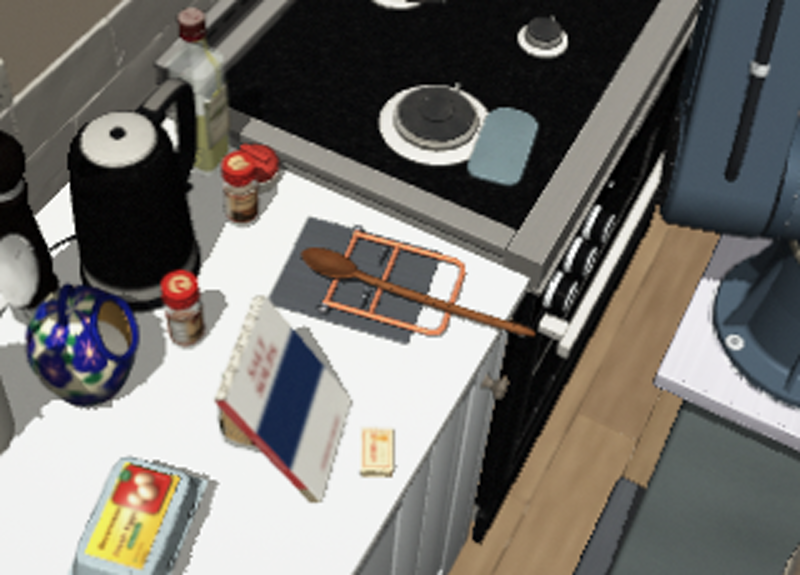

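View pics/side0c.png

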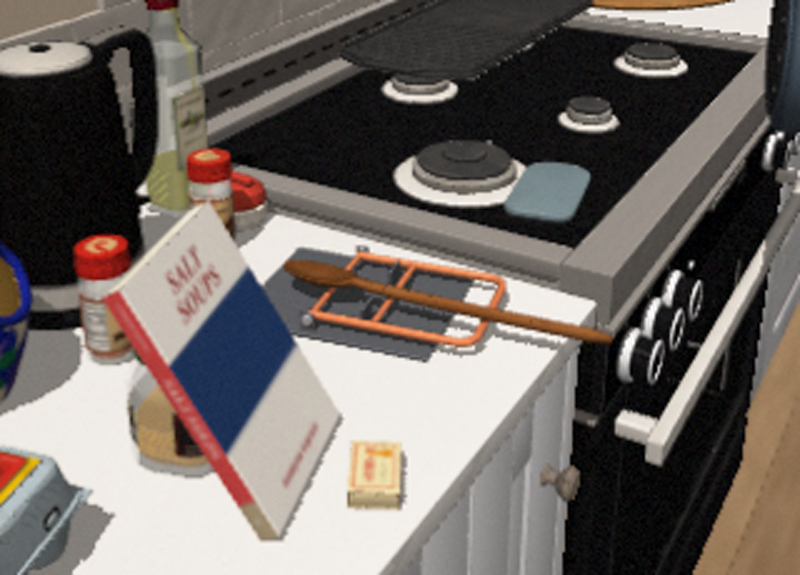

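```bash
python3 - <<'E'
from h import *
np.set_printoptions(precision=0,suppress=True)
C={n:cap(n) for n in("scene","side")}
def cr(x,y): return 130+y/2.5,110+x/2.5
S=dict(hobcorner_in=(517,230),hobfront2_in=(650,15),hobcorner_out=(545,275),hobleft_in=(245,140),front_out2=(695,10),handle_end=(533,331),bowl_tip=(302,252),burner=(437,118),burner_right=(543,38),wk_front=(362,560),wire_fl=(437,335),wire_fr=(464,262),wire_hr=(356,233),wire_hl=(327,300),base_fl=(408,342),base_rl=(272,303),base_rr=(310,218))
for k,(x,y) in S.items():
    z=16 if k.startswith("wire") else 5 if k.startswith("base") else 28 if k in("handle_end","bowl_tip") else 0
    print(k,z,onz(C["scene"],*cr(x,y),z)[:2])
S=dict(hobcorner_in=(562,243),hobcorner_out=(597,297),handle_end=(608,338),bowl_tip=(287,268),wire_fl=(480,345),wire_fr=(503,280),wire_hr=(362,255),wire_hl=(315,315),base_fl=(432,360),base_rr=(308,248))
print("side")
for k,(x,y) in S.items():
    z=16 if k.startswith("wire") else 5 if k.startswith("base") else 28 if k in("handle_end","bowl_tip") else 0
    print(k,z,onz(C["side"],*cr(x,y),z)[:2])
m=nets.masks_of("scene","spoon_rest")[0]["pixels"]
q=np.array([onz(C["scene"],r,c,5)[:2] for r,c in np.argwhere(m)],np.float32)
print("rest",cv2.minAreaRect(q))
E
python3 -m handwheel '[[[60,120,30],0],[[120,240,60],0],[[150,360,80],0],[[180,450,100],0],[[200,520,110],0],[[230,580,120],0],[[240,640,120],0],[[240,660,120],0],[[240,660,120],0],[[240,660,120],0]]' 0.6
```

```text
hobcorner_in 0 [391.  39.]
hobfront2_in 0 [ 392. -489.]
hobcorner_out 0 [328.  91.]
hobleft_in 0 [798.  84.]
front_out2 0 [ 332. -541.]
handle_end 28 [300. 200.]
bowl_tip 28 [608. 238.]
burner 0 [582. -97.]
burner_right 0 [ 520. -344.]
wk_front 0 [341. 551.]
wire_fl 16 [402. 257.]
wire_fr 16 [424. 137.]
wire_hr 16 [569. 166.]
wire_hl 16 [546. 279.]
base_fl 5 [431. 277.]
base_rl 5 [607. 312.]
base_rr 5 [639. 166.]
side
hobcorner_in 0 [412.  16.]
hobcorner_out 0 [342. 103.]
handle_end 28 [296. 210.]
bowl_tip 28 [595. 248.]
wire_fl 16 [390. 257.]
wire_fr 16 [420. 145.]
wire_hr 16 [560. 170.]
wire_hl 16 [536. 288.]
base_fl 5 [421. 282.]
base_rr 5 [627. 168.]
rest ((475.7162170410156, -94.2473373413086), (79.2741928100586, 157.49864196777344), 10.873401641845703)
t: 2.7
position: [417.5, 66.9, 327.3]
orientation: [-0.585, 0.397, -0.397, 0.585]
force: [0.6, -1.0, 0.5]
finger_gap: 0.399
```

```bash
python3 -m handwheel '[[[10,70,0],0],[[10,120,0],0],[[10,120,0],0],[[10,120,0],0]]'
python3 - <<'E'
from h import *
np.set_printoptions(precision=1,suppress=True)
c=cap("wrist"); save(c,"w1.png")
s=read_state();print(s["position"],s["joints"],R.from_quat(s["orientation"]).as_matrix())
print("cam",c["T"][:3,3],-c["T"][:3,2])
for t,z in [("spoon",20),("spoon_bowl",27),("stand",0),("backrest_rail",16)]:
    print(t,[(np.round(x["location"]),round(x["conf"],2),onz(c,*x["location"],z)) for x in nets.tip_of("wrist",t)[:2]])
E
```

```text
t: 3.2
position: [427.4, 186.6, 327.3]
orientation: [-0.585, 0.396, -0.397, 0.585]
force: [-0.3, -0.9, -0.7]
finger_gap: 0.399
[427.5 186.1 327.3] [ 0.3  0.1  1.7 -0.   1.3  1.5] [[ 0.4  0.   0.9]
 [-0.9 -0.   0.4]
 [ 0.  -1.   0. ]]
cam [491.2 213.8 492.7] [-0.2 -0.1 -1. ]
spoon [(array([137., 241.]), 0.95, array([450.3, 222.1,  20. ])), (array([ 75., 267.]), 0.46, array([558.3, 219.3,  20. ]))]
spoon_bowl [(array([ 61., 264.]), 0.61, array([574.4, 231.7,  27. ]))]
stand [(array([ 73., 268.]), 0.73, array([564.6, 219.2,  -0. ]))]
backrest_rail [(array([159., 248.]), 0.95, array([418.3, 197.7,  16. ]))]
```

View pics/w1.png

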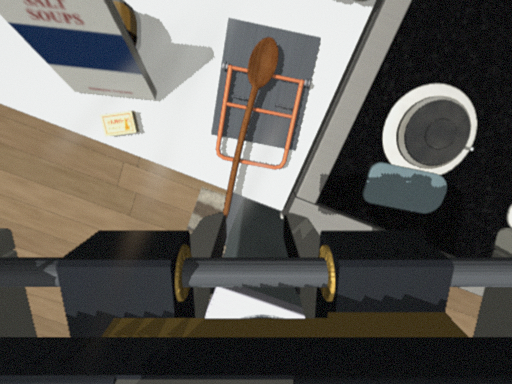

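```bash
python3 - <<'E'
from h import *
np.set_printoptions(precision=0,suppress=True)
c=cap("wrist")
for k,(x,y,z) in dict(rl=(230,19,5),rr=(320,38,5),fl=(213,134,5),hl=(228,68,16),hr=(307,83,16),railL=(218,154,16),railR=(289,164,16),tip=(267,38,28),neck=(255,88,26),end=(228,213,26),mid=(246,128,26)).items(): print(k,onz(c,y,x,z)[:2])
m=nets.masks_of("wrist","spoon_rest")[0]["pixels"]
q=np.array([onz(c,r,k,5)[:2] for r,k in np.argwhere(m)],np.float32)
print("rest",cv2.minAreaRect(q))
m=nets.masks_of("wrist","spoon")[0]["pixels"]
q=np.array([onz(c,r,k,24)[:2] for r,k in np.argwhere(m)],np.float32)
print("spoon",cv2.minAreaRect(q), cv2.fitLine(q,cv2.DIST_HUBER,0,.01,.01).ravel())
E
```

```text
rl [617. 305.]
rr [645. 160.]
fl [437. 270.]
hl [546. 281.]
hr [572. 152.]
railL [409. 249.]
railR [438. 126.]
tip [607. 238.]
neck [533. 228.]
end [316. 195.]
mid [469. 219.]
rest ((474.1461181640625, -91.17485046386719), (78.41602325439453, 151.907470703125), 10.896008491516113)
spoon ((459.7024841308594, 226.02920532226562), (302.46441650390625, 45.13520812988281), 3.328416347503662) [  1.   0. 484. 224.]
```

```bash
python3 -m handwheel '[[[12,15,-50],-7],[[24,31,-110],-14],[[24,31,-165],-14],[[24,31,-215],-14],[[24,31,-245],-14],[[24,31,-255],-14],[[24,31,-255],-14],[[24,31,-255],-14]]' 0.72
python3 - <<'E'
from h import *
c=cap("wrist");cv2.imwrite("pics/w2.png",cv2.resize(c["color"][:,:,::-1],(768,576)))
s=read_state();print(proj(c,s["position"]), proj(c,s["position"]+[0,0,-48]))
E
```

```text
t: 4.6
position: [452.4, 217.6, 73.7]
orientation: [-0.531, 0.465, -0.466, 0.533]
force: [-0.9, 0.1, 0.3]
finger_gap: 0.282
[256.95047425 225.77410346] [256.46930032 203.15793457]
```

View pics/w2.png

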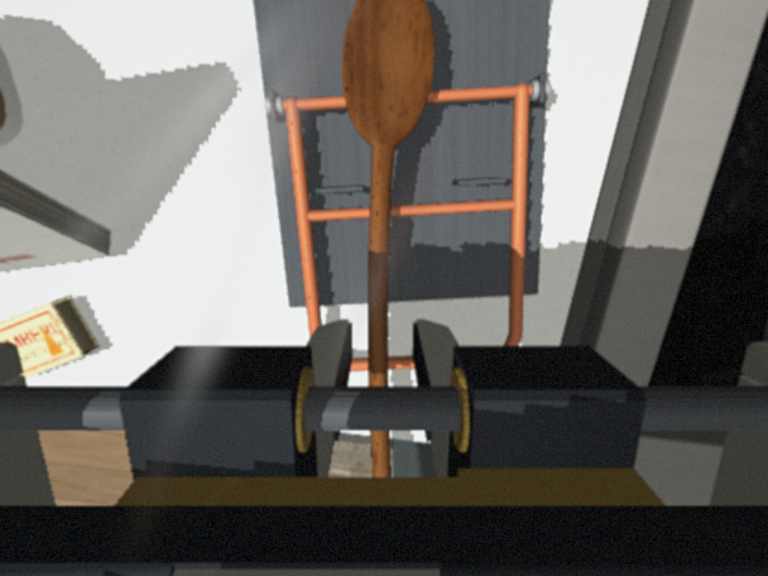

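```bash
python3 - <<'E'
from h import *
c=cap("wrist")
for x,y,z in [(285,104,16),(530,91,16),(289,305,5),(537,293,5),(313,216,16),(518,206,16)]: print(onz(c,y/1.5,x/1.5,z).round(1))
E
python3 -m handwheel '[[[0,0,-30],0],[[0,1,-55],0],[[0,1,-62],0],[[0,1,-62],0],[[0,1,-62],0]]'
python3 -m handwheel '[[[0,0,0],0],[[0,0,0],0],[[0,0,0],0],[[0,0,0],0],[[0,0,30],0],[[0,0,80],0],[[0,0,80],0]]' 1
```

```text
[548.2 281.7  16. ]
[570.7 160.   16. ]
[437.9 273.5   5. ]
[465.1 127.8   5. ]
[493.9 262.4  16. ]
[513.9 153.7  16. ]
t: 5.32
position: [452.5, 218.8, 12.1]
orientation: [-0.531, 0.465, -0.466, 0.533]
force: [-0.1, -0.9, -1.3]
finger_gap: 0.282
t: 6.2
position: [454.3, 219.5, 95.0]
orientation: [-0.529, 0.464, -0.467, 0.535]
force: [-0.3, 0.5, -0.3]
finger_gap: 0.259
```

```bash
python3 - <<'E'
from h import *
print(read_state()["finger_gap"])
c=cap("wrist");d=cap("side")
i=c["color"][:,:,::-1]; j=cv2.resize(d["color"][130:330,180:440,::-1],(500,384))
cv2.imwrite("pics/w3.png",cv2.resize(np.hstack([i,j]),(800,304)))
print(read_state()["finger_gap"])
E
```

```text
0.25882405522158225
0.2591138836950076
```

View pics/w3.png

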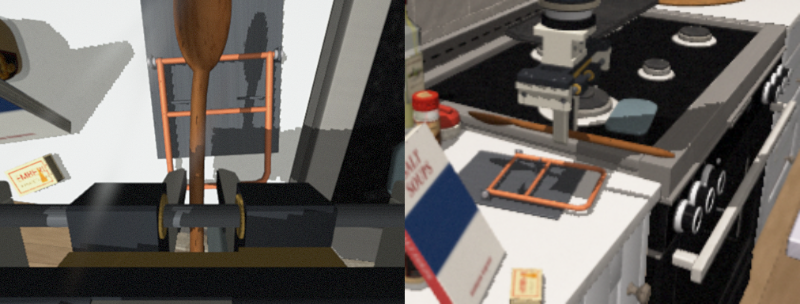

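```bash
python3 -m handwheel '[[[0,-40,15],8],[[0,-100,15],16],[[0,-160,15],25],[[-2,-220,15],34],[[-4,-280,15],43],[[-6,-340,15],52],[[-7,-390,15],61],[[-7,-425,15],70],[[-7,-433,15],70],[[-7,-433,-15],70],[[-7,-433,-40],70],[[-7,-433,-40],70]]'
python3 - <<'E'
from h import *
np.set_printoptions(precision=0,suppress=True)
c=cap("wrist");d=cap("scene");e=cap("side")
i=c["color"][:,:,::-1]; j=cv2.resize(d["color"][100:300,250:510,::-1],(500,384))
cv2.imwrite("pics/w4.png",cv2.resize(np.hstack([i,j]),(800,304)))
obs=[]
for n,q in(("wrist",c),("scene",d),("side",e)):
    t=nets.tip_of(n,"spoon_bowl")[:1]; print(n,[(x["location"],x["conf"]) for x in t]); obs+=[(q,*x["location"]) for x in t]
if len(obs)>1:print(tri(obs))
E
```

```text
t: 7.8
position: [444.0, -212.7, 49.9]
orientation: [-0.701, 0.078, -0.075, 0.705]
force: [-0.3, 0.3, 0.8]
finger_gap: 0.263
wrist []
scene [([176.8, 313.5], 0.72)]
side [([188.1, 329.4], 0.5)]
(array([474., -95.,  58.]), [np.float64(1.6), np.float64(1.6)])
```

View pics/w4.png

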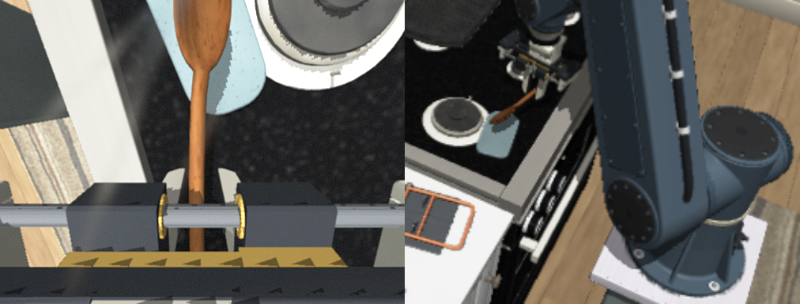

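```bash
python3 -m handwheel '[[[2,4,-25],0],[[2,4,-40],0],[[2,4,-46],0],[[2,4,-46],0]]'
python3 -m handwheel '[[[0,0,0],0],[[0,0,0],0],[[0,0,0],0]]' 0.7
python3 - <<'E'
from h import *
np.set_printoptions(precision=0,suppress=True)
d=cap("scene");e=cap("side")
print(tri([(q,*nets.tip_of(n,"spoon_bowl")[0]["location"]) for n,q in(("scene",d),("side",e))]))
E
```

```text
t: 8.6
position: [448.5, -210.8, 7.0]
orientation: [-0.702, 0.075, -0.077, 0.704]
force: [0.9, -0.4, 1.1]
finger_gap: 0.244
t: 8.98
position: [448.4, -210.8, 7.1]
orientation: [-0.702, 0.075, -0.077, 0.704]
force: [-0.6, 0.4, -0.8]
finger_gap: 0.301
(array([460., -78.,  25.]), [np.float64(6.5), np.float64(6.5)])
```

```bash
python3 -m handwheel '[[[0,0,50],0],[[0,10,100],0],[[-2,70,110],5],[[-8,130,110],10],[[-14,190,110],15],[[-20,250,110],20],[[-26,310,110],23],[[-32,360,110],23],[[-35,395,110],23],[[-35,404,100],23],[[-35,404,90],23],[[-35,404,90],23]]'
python3 - <<'E'
from h import *
np.set_printoptions(precision=0,suppress=True)
w=cap("wrist");d=cap("scene");e=cap("side")
for n in("spoon_bowl","backrest_rail"):
  o=[(nm,q,*t[0]["location"],round(t[0]["conf"],2)) for nm,q in(("scene",d),("side",e),("wrist",w)) if (t:=nets.tip_of(nm,n))]
  for x in o: print(n,x[0],x[4],onz(*x[1:4],14),x[2:4])
m=nets.masks_of("side","spoon")[0]["extent"];print(m)
i=w["color"][:,:,::-1]; j=cv2.resize(e["color"][120:280,260:468,::-1],(500,384))
cv2.imwrite("pics/w5.png",cv2.resize(np.hstack([i,j]),(800,304)))
E
```

```text
t: 10.68
position: [412.9, 192.0, 96.0]
orientation: [-0.703, -0.065, 0.065, 0.705]
force: [0.3, -0.1, -0.6]
finger_gap: 0.298
spoon_bowl side 0.82 [ 471. -110.   14.] (200.8, 332.1)
backrest_rail scene 0.85 [414. 183.  14.] (246.2, 292.1)
backrest_rail side 0.88 [419. 191.  14.] (251.4, 303.0)
backrest_rail wrist 0.67 [410. 199.  14.] (186.3, 253.5)
[324.0, 179.9, 57.2, 26.9]
```

View pics/w5.png

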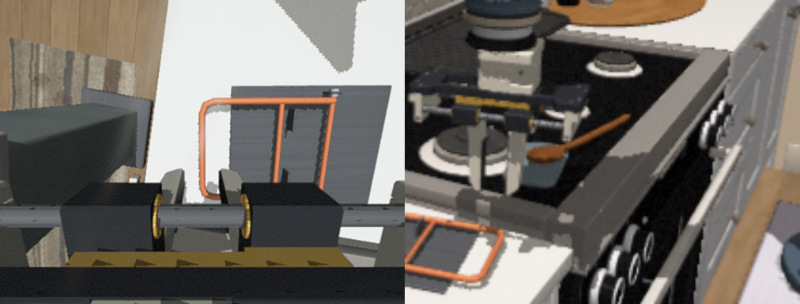

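```bash
python3 -m handwheel '[[[0,0,-45],0],[[0,0,-75],0],[[0,0,-88],0],[[0,0,-88],0],[[0,0,-88],0]]'
python3 -m handwheel '[[[0,0,0],0],[[0,0,0],0],[[0,0,0],0],[[0,0,0],0],[[0,0,0],0]]' 1
python3 - <<'E'
from h import *
s=read_state();print(s["position"],s["force"])
p0=s["position"];u=np.array([np.cos(.185),np.sin(.185)])
for a in np.arange(0.15,2.05,.15):
    dx=150*(1-np.cos(a)); print(a.round(2),(dx*u).round(0),round(150*np.sin(a)))
a=2.007;print(150*(1-np.cos(a))*u,150*np.sin(a))
E
```

```text
t: 11.8
position: [414.1, 193.4, 10.1]
orientation: [-0.703, -0.067, 0.064, 0.705]
force: [0.1, 0.5, 1.0]
finger_gap: 0.3
t: 12.42
position: [413.7, 193.3, 10.2]
orientation: [-0.703, -0.066, 0.064, 0.705]
force: [-3.8, 0.4, 6.5]
finger_gap: 0.045
[413.68929985 193.30599278  10.22511085] [-3.76280085  0.40473534  6.47714191]
0.15 [2. 0.] 22
0.3 [7. 1.] 44
0.45 [15.  3.] 65
0.6 [26.  5.] 85
0.75 [40.  7.] 102
0.9 [56. 10.] 117
1.05 [74. 14.] 130
1.2 [94. 18.] 140
1.35 [115.  22.] 146
1.5 [137.  26.] 150
1.65 [159.  30.] 150
1.8 [181.  34.] 146
1.95 [202.  38.] 139
[209.73426885  39.2496377 ] 135.95432175952965
```

```bash
python3 -m handwheel '[[[0,0,0],0],[[0,0,0],0],[[0,0,-4],0],[[0,0,-7],0],[[0,0,-7],0]]' 0.75
python3 -m handwheel '[[[0,0,0],0],[[0,0,0],0],[[0,0,0],0],[[0,0,0],0],[[0,0,0],0]]' 1
```

```text
t: 13.05
position: [413.5, 193.3, 2.9]
orientation: [-0.703, -0.066, 0.065, 0.705]
force: [1.0, 0.1, 0.5]
finger_gap: 0.243
t: 13.68
position: [413.6, 193.3, 2.9]
orientation: [-0.703, -0.066, 0.065, 0.705]
force: [0.3, 0.2, -1.3]
finger_gap: 0.076
```

```bash
python3 -m handwheel '[[[2,0,22],0],[[7,1,44],0],[[15,3,65],0],[[26,5,85],0],[[40,7,102],0],[[56,10,117],0],[[74,14,130],0],[[94,18,140],0],[[115,22,146],0],[[137,26,150],0],[[159,30,150],0],[[181,34,146],0],[[202,38,139],0],[[207,39,137],0],[[207,39,137],0]]'
python3 - <<'E'
from h import *
np.set_printoptions(precision=0,suppress=True)
d=cap("scene");e=cap("side")
i=cv2.resize(d["color"][120:330,140:400,::-1],(476,384)); j=cv2.resize(e["color"][120:330,140:400,::-1],(476,384))
cv2.imwrite("pics/w6.png",cv2.resize(np.hstack([i,j]),(800,323)))
E
```

```text
t: 15.55
position: [620.5, 232.1, 140.0]
orientation: [-0.703, -0.066, 0.065, 0.705]
force: [0.8, -2.4, 2.1]
finger_gap: 0.076
```

View pics/w6.png

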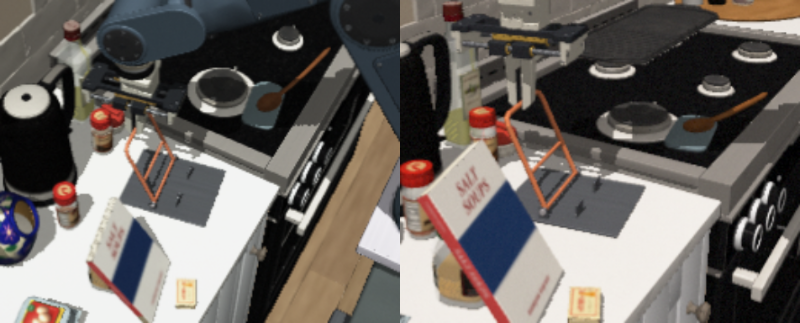

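```bash
python3 -m handwheel '[[[0,0,0],0],[[0,0,0],0],[[0,0,0],0],[[0,0,40],0],[[0,0,90],0],[[-30,30,150],0],[[-60,70,180],0],[[-90,110,190],0],[[-90,110,190],0]]' 0.5
python3 - <<'E'
from h import *
np.set_printoptions(precision=1,suppress=True)
d=cap("scene");e=cap("side");w=cap("wrist")
def cr(p): return 130+p[1]/2.5,110+p[0]/2.5
P={}
for k,a,b in [("footL",(318,500),(277,540)),("footR",(350,405),(340,418)),("topL",(218,402),(110,295)),("topR",(262,297),(210,205))]:
    P[k],r=tri([(d,*cr(a)),(e,*cr(b))]); print(k,P[k],r)
print((P["topL"]+P["topR"])/2,(P["footL"]+P["footR"])/2)
ob={}
for t in("book_foot","book_top","book","honey_jar","backrest_rail"):
    o=[(nm,q,*x[0]["location"],round(x[0]["conf"],2)) for nm,q in(("scene",d),("side",e),("wrist",w)) if (x:=nets.tip_of(nm,t))]
    print(t,tri([x[1:4] for x in o]),[(x[0],x[4]) for x in o])
m=nets.masks_of("wrist","spice_a");print(len(m))
cv2.imwrite("pics/w7.png",w["color"][:,:,::-1])
print(read_state()["position"])
E
```

```text
t: 16.77
position: [528.3, 344.7, 331.7]
orientation: [-0.702, -0.068, 0.065, 0.706]
force: [-0.1, -0.8, -0.4]
finger_gap: 0.499
footL [420.9 507.7 -10.9] [np.float64(1.2), np.float64(1.2)]
footR [447.1 389.1   3.6] [np.float64(1.9), np.float64(1.9)]
topL [516.7 544.5 168.9] [np.float64(1.5), np.float64(1.5)]
topR [549.3 408.  168.7] [np.float64(3.0), np.float64(3.0)]
[533.  476.3 168.8] [434.  448.4  -3.6]
book_foot (array([440.9, 451.9,   3.2]), [np.float64(6.7), np.float64(2.9), np.float64(3.9)]) [('scene', 0.74), ('side', 0.66), ('wrist', 0.72)]
book_top (array([537.1, 475.8, 169.6]), [np.float64(3.3), np.float64(1.7), np.float64(2.1)]) [('scene', 0.68), ('side', 0.65), ('wrist', 0.85)]
book (array([497.9, 466.1,  79.2]), [np.float64(4.0), np.float64(2.3), np.float64(2.5)]) [('scene', 0.76), ('side', 0.91), ('wrist', 0.96)]
honey_jar (array([560. , 443.4, -39.3]), [np.float64(1.9), np.float64(1.9)]) [('scene', 0.66), ('side', 0.89)]
backrest_rail (array([636.6, 210.9, 133.7]), [np.float64(0.5), np.float64(0.5)]) [('scene', 0.74), ('side', 0.68)]
1
[530.1 342.  330.2]
```

View pics/w7.png

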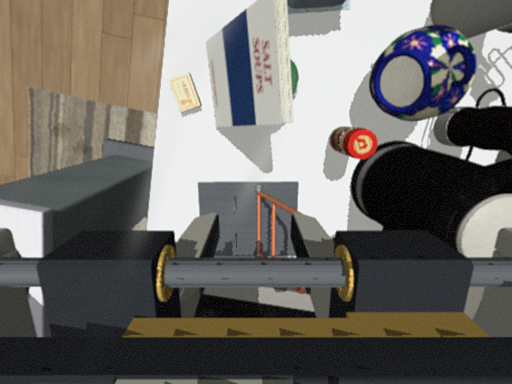

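```bash
python3 -m handwheel '[[[0,40,-20],1],[[0,90,-60],2],[[0,125,-95],2],[[0,132,-115],2],[[0,132,-115],2],[[0,132,-115],2]]' 0.5
python3 - <<'E'
from h import *
np.set_printoptions(precision=1,suppress=True)
d=cap("scene");e=cap("side");w=cap("wrist")
for t in("book_top","book"):
    o=[(nm,q,*x[0]["location"],round(x[0]["conf"],2)) for nm,q in(("scene",d),("side",e),("wrist",w)) if (x:=nets.tip_of(nm,t))]
    print(t,tri([x[1:4] for x in o]),[(x[0],x[4]) for x in o])
s=read_state();p=s["position"];print(p)
for f in (-23,23):
  x=R.from_quat(s["orientation"]).as_matrix()[:,0]; print(proj(w,p+f*x),proj(w,p+f*x-[0,0,45]))
cv2.imwrite("pics/w8.png",np.hstack([w["color"][:,90:430,::-1],cv2.resize(e["color"][130:330,130:330,::-1],(384,384))]))
E
```

```text
t: 18.48
position: [530.9, 473.3, 217.1]
orientation: [-0.701, -0.079, 0.076, 0.704]
force: [-0.3, 0.4, 0.2]
finger_gap: 0.5
book_top (array([539.9, 476.6, 169.3]), [np.float64(9.0), np.float64(4.2), np.float64(5.4)]) [('scene', 0.8), ('side', 0.89), ('wrist', 0.6)]
book (array([466. , 485.5,  98.9]), [np.float64(12.6), np.float64(12.6)]) [('side', 0.64), ('wrist', 0.62)]
[530.2 473.9 215.4]
[218.7 226.4] [225.4 205.1]
[288.7 226.3] [281.8 205. ]
```

View pics/w8.png

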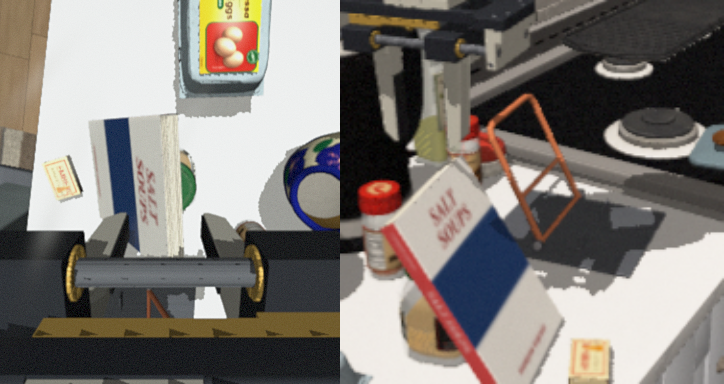

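```bash
python3 -m handwheel '[[[0,0,-30],0],[[0,0,-55],0],[[0,0,-62],0],[[0,0,-62],0]]'
python3 -m handwheel '[[[0,0,0],0],[[0,0,0],0],[[-10,-2,3],0],[[-20,-5,6],0],[[-30,-7,9],0],[[-40,-9,12],0],[[-50,-12,14],0],[[-50,-12,14],0]]' 0.62
python3 - <<'E'
from h import *
e=cap("side");w=cap("wrist")
cv2.imwrite("pics/w9.png",np.hstack([w["color"][:,90:430,::-1],cv2.resize(e["color"][130:330,130:330,::-1],(384,384))]))
E
```

```text
t: 19.42
position: [530.2, 474.0, 153.7]
orientation: [-0.702, -0.079, 0.077, 0.704]
force: [-0.4, 0.6, 0.3]
finger_gap: 0.5
t: 20.42
position: [479.5, 462.0, 168.0]
orientation: [-0.702, -0.079, 0.077, 0.704]
force: [-0.5, -0.4, -0.0]
finger_gap: 0.379
```

View pics/w9.png

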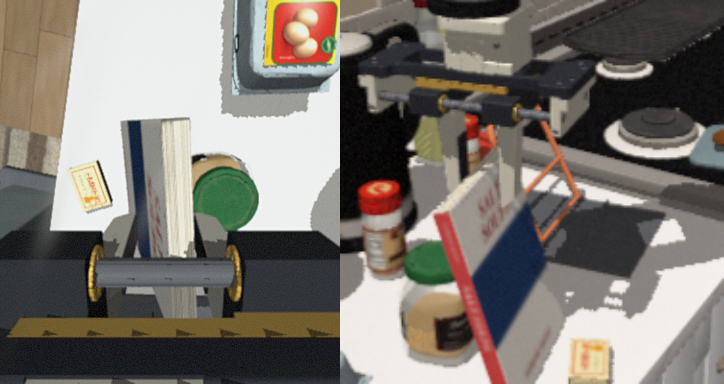

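```bash
python3 -m handwheel '[[[-10,-2,2],0],[[-20,-5,4],0],[[-30,-7,6],0],[[-37,-8,7],0],[[-37,-8,7],0],[[-37,-8,7],0]]' 0.72
python3 -m handwheel '[[[0,0,0],0],[[0,0,0],0],[[0,0,0],0],[[0,0,0],0],[[0,0,0],0],[[0,0,0],0],[[0,0,20],0],[[0,0,40],0],[[0,0,40],0]]' 1
python3 - <<'E'
from h import *
e=cap("side");w=cap("wrist");d=cap("scene")
np.set_printoptions(precision=1,suppress=True)
for t in("book_top","book_foot","book"):
    o=[(nm,q,*x[0]["location"],round(x[0]["conf"],2)) for nm,q in(("scene",d),("side",e)) if (x:=nets.tip_of(nm,t))]
    print(t,tri([x[1:4] for x in o]),[(x[0],x[4]) for x in o])
cv2.imwrite("pics/w10.png",np.hstack([w["color"][:,90:430,::-1],cv2.resize(e["color"][130:330,130:330,::-1],(384,384))]))
E
```

```text
t: 21.28
position: [443.4, 454.1, 174.7]
orientation: [-0.702, -0.079, 0.077, 0.704]
force: [0.0, -0.3, 1.1]
finger_gap: 0.276
t: 22.4
position: [443.9, 454.5, 215.8]
orientation: [-0.701, -0.08, 0.076, 0.705]
force: [0.6, 0.4, -3.5]
finger_gap: 0.179
book_top (array([447.5, 446.5, 229.7]), [np.float64(3.5), np.float64(3.5)]) [('scene', 0.85), ('side', 0.83)]
book_foot (array([434.1, 461.2,  52.8]), [np.float64(2.1), np.float64(2.1)]) [('scene', 0.77), ('side', 0.9)]
book (array([453.8, 451. , 130.3]), [np.float64(4.3), np.float64(4.3)]) [('scene', 0.97), ('side', 0.92)]
```

View pics/w10.png

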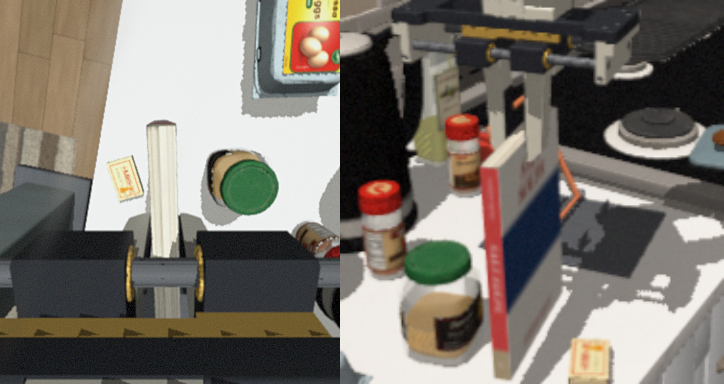

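```bash
python3 -m handwheel '[[[0,-10,20],0],[[0,-40,30],-1],[[0,-80,30],-2],[[0,-120,30],-2],[[10,-160,30],-2],[[30,-195,30],-2],[[55,-220,30],-2],[[78,-234,30],-2],[[90,-237,30],-2],[[95,-238,30],-2],[[95,-238,30],-2],[[95,-238,30],-2]]'
python3 - <<'E'
from h import *
e=cap("side");d=cap("scene")
np.set_printoptions(precision=1,suppress=True)
O=np.array([561,221,0.]);a=np.radians(10.6);u=np.array([np.cos(a),np.sin(a),0]);v=np.array([-u[1],u[0],0]);z=np.array([0,0,1.])
ims=[]
for q in(d,e):
    im=q["color"][:,:,::-1].copy()
    im=cv2.resize(im,None,fx=4,fy=4)
    for s,y,h in[(-115,77.5,5),(-115,-77.5,5),(75,77.5,5),(75,-77.5,5),(0,60,16),(0,-60,16),(63,45,152),(63,-45,152),(-43,38,24),(-43,-38,24)]:
        p=proj(q,O+u*s+v*y+z*h)*4+1.5; cv2.circle(im,tuple(int(i) for i in p),4,(0,255,0),1)
    c=proj(q,O+z*80)*4; x,y=int(c[0]),int(c[1]); ims.append(im[y-280:y+280,x-200:x+200])
cv2.imwrite("pics/w11.png",np.hstack(ims))
for t in("book_top","book_foot","book"):
    o=[(nm,q,*x[0]["location"],round(x[0]["conf"],2)) for nm,q in(("scene",d),("side",e)) if (x:=nets.tip_of(nm,t))]
    print(t,tri([x[1:4] for x in o]),[(x[0],x[4]) for x in o])
E
```

```text
t: 24.35
position: [537.7, 216.5, 244.4]
orientation: [-0.703, -0.067, 0.065, 0.705]
force: [0.7, 0.6, -3.4]
finger_gap: 0.171
book_top (array([547.8, 202.4, 261.5]), [np.float64(6.6), np.float64(6.6)]) [('scene', 0.94), ('side', 0.86)]
book_foot (array([325.8, 559.7, 268.2]), [np.float64(6.6), np.float64(6.6)]) [('scene', 0.7), ('side', 0.73)]
book (array([545.6, 203.3, 154.8]), [np.float64(3.1), np.float64(3.1)]) [('scene', 0.68), ('side', 0.82)]
```

```bash
cat > fit.py <<'E'
from h import *
from scipy.optimize import minimize
def hull(q,pts):
    im=np.zeros((384*2,512*2),np.uint8)
    p=np.array([proj(q,x)*2+.5 for x in pts]); cv2.fillConvexPoly(im,cv2.convexHull(np.round(p).astype(np.int32)),1); return im>0
def corners(P):
    x,y,z,yaw,lean=P  # foot mid, lean back
    U=np.array([np.cos(yaw),np.sin(yaw),0]);V=np.array([-U[1],U[0],0]);Z=np.array([0,0,1.])
    X=np.sin(lean)*U+np.cos(lean)*Z; N=-np.cos(lean)*U+np.sin(lean)*Z
    return [np.array([x,y,z])+X*a+V*b+N*c for a in(0,200) for b in(-70,70) for c in(-8,8)]
def fit(P0,obs):
    M=[(q,cv2.resize(m.astype(np.uint8),None,fx=2,fy=2,interpolation=0)>0) for q,m in obs]
    def L(P):
        t=0
        for q,m in M:
            h=hull(q,corners(P)); t+=1-(h&m).sum()/(h|m).sum()
        return t/len(M)
    S=np.array([8,8,6,.08,.08]); best=minimize(lambda d:L(P0+d*S),np.zeros(5),method="Nelder-Mead",options=dict(initial_simplex=np.vstack([np.zeros(5),np.eye(5)]),maxfev=400,xatol=.02,fatol=1e-4))
    return P0+best.x*S,best.fun
O=np.array([561,221,0.]);a=np.radians(10.6);u=np.array([np.cos(a),np.sin(a),0]);v=np.array([-u[1],u[0],0])
E
cat > f1.py <<'E'
from fit import *
np.set_printoptions(precision=2,suppress=True)
C={n:cap(n) for n in("scene","side")}
P0=np.array(eval(sys.argv[1]),float)
ob=[(C[n],nets.masks_of(n,"book")[0]["pixels"]) for n in C]
for o in (ob,ob[:1],ob[1:]):
    P,e=fit(P0,o); d=P[:3]-O; print(P,e,"stand s,y,z:",d@u,d@v,P[2],"yaw rel",P[3]-a)
for n in C:
    t=nets.tip_of(n,"backrest_rail"); q=proj(C[n],O+u*63+[0,0,152]); t and print(n,"rail net",t[0]["location"],t[0]["conf"],"model row,col",q[::-1], "model folded-hinge ends",[proj(C[n],O+v*k+[0,0,16])[::-1] for k in(60,-60)])
    m=nets.masks_of(n,"stand"); m and print(n,"stand ext",m[0]["extent"],m[0]["conf"],[proj(C[n],O+u*s+v*y+[0,0,5]) for s in(-115,75) for y in(-77.5,77.5)])
E
python3 f1.py '[537.7,216.5,68,.185,0]'
```

```text
[536.11 217.41  66.08   0.19  -0.01] 0.18758611969253491 stand s,y,z: -25.123934444479488 1.0520096887380859 66.08479809420028 yaw rel 0.0048376562782470045
[536.61 219.52  68.52   0.2   -0.01] 0.20291173794358508 stand s,y,z: -24.244367180084996 3.031765395258562 68.5161696005821 yaw rel 0.010514718729381783
[528.58 222.96  67.97   0.2   -0.  ] 0.07850077139486344 stand s,y,z: -31.51024446684951 7.889117660791796 67.96801219983715 yaw rel 0.013712405330253946
scene rail net [186.7, 314.0] 0.41 model row,col [201.98 226.9 ] model folded-hinge ends [array([249.57, 239.58]), array([222.07, 252.11])]
scene stand ext [214.7, 190.1, 71.4, 76.1] 0.83 [array([286.77, 229.56]), array([272.66, 266.25]), array([232.76, 214.6 ]), array([215.44, 249.3 ])]
side rail net [186.4, 215.2] 0.93 model row,col [184.01 216.88] model folded-hinge ends [array([252.77, 233.01]), array([229.51, 252.49])]
side stand ext [204.4, 180.1, 97.2, 91.5] 0.92 [array([298.83, 237.89]), array([279.15, 270.86]), array([228.2 , 225.76]), array([200.05, 254.85])]
```

```bash
python3 -m handwheel '[[[1,0,-25],0],[[1,0,-45],0],[[1,0,-58],0],[[1,0,-60],0],[[1,0,-60],0]]'
python3 -m handwheel '[[[0,0,-2],0],[[0,0,-4],0],[[0,0,-4],0]]'
```

```text
t: 25.78
position: [539.6, 216.1, 184.9]
orientation: [-0.703, -0.067, 0.064, 0.705]
force: [-0.4, -0.8, -3.5]
finger_gap: 0.169
t: 26.15
position: [539.6, 216.1, 180.8]
orientation: [-0.703, -0.067, 0.064, 0.705]
force: [0.0, -0.3, -3.0]
finger_gap: 0.172
```

```bash
python3 -m handwheel '[[[0,0,-2],0],[[0,0,-3],0],[[0,0,-3],0]]'
python3 -m handwheel '[[[0,0,-2],0],[[0,0,-3],0],[[0,0,-3],0]]'
```

```text
t: 26.52
position: [540.3, 217.0, 179.5]
orientation: [-0.702, -0.068, 0.064, 0.706]
force: [-1.9, 3.4, 8.8]
finger_gap: 0.175
t: 26.9
position: [541.6, 217.5, 179.4]
orientation: [-0.702, -0.069, 0.062, 0.706]
force: [-2.9, 0.4, 18.7]
finger_gap: 0.177
```

```bash
python3 -m handwheel '[[[0,0,2],0],[[0,0,2],0],[[0,0,2],0],[[0,0,2],0],[[8,1,2],0],[[16,3,1],0],[[24,5,0],0],[[32,6,-1],0],[[40,8,-2],0],[[40,8,-2],0]]' 0.65
python3 f1.py '[539,216,5,.185,0.2]'
```

```text
t: 28.15
position: [582.1, 225.6, 177.1]
orientation: [-0.702, -0.069, 0.062, 0.706]
force: [-0.7, -0.6, -0.1]
finger_gap: 0.351
[537.83 216.14   1.95   0.21   0.28] 0.5650273224043716 stand s,y,z: -23.666088776771048 -0.5175751095519806 1.9473239473469466 yaw rel 0.022484393522451213
[537.83 216.14   1.95   0.21   0.28] 0.13005464480874318 stand s,y,z: -23.666088776771048 -0.5175751095519806 1.9473239473469466 yaw rel 0.022484393522451213
[539.   216.     5.     0.18   0.2 ] 1.0 stand s,y,z: -22.544334434353797 -0.8677470322679277 5.0 yaw rel -4.9007113989418816e-06
scene rail net [200.9, 226.6] 0.43 model row,col [201.98 226.9 ] model folded-hinge ends [array([249.57, 239.58]), array([222.07, 252.11])]
scene stand ext [215.7, 195.1, 72.9, 71.5] 0.87 [array([286.77, 229.56]), array([272.66, 266.25]), array([232.76, 214.6 ]), array([215.44, 249.3 ])]
side rail net [186.2, 216.9] 0.65 model row,col [184.01 216.88] model folded-hinge ends [array([252.77, 233.01]), array([229.51, 252.49])]
side stand ext [204.2, 186.8, 97.3, 87.2] 0.59 [array([298.83, 237.89]), array([279.15, 270.86]), array([228.2 , 225.76]), array([200.05, 254.85])]
```

```bash
python3 -m handwheel '[[[7,1,-1],0],[[14,3,-2],0],[[21,4,-3],0],[[28,5,-4],0],[[35,6,-5],0],[[42,8,-6],0],[[44,8,-6],0],[[44,8,-6],0]]' 0.6
python3 f1.py '[538,216,8,.185,0.46]' | head -3
```

```text
t: 29.55
position: [625.5, 233.5, 171.4]
orientation: [-0.702, -0.069, 0.062, 0.706]
force: [0.1, 0.1, 0.1]
finger_gap: 0.399
[537.76 214.23   2.35   0.19   0.45] 0.10686195800082648 stand s,y,z: -24.093518996254648 -2.3821312944822037 2.3536987143351045 yaw rel 0.009629760469910376
[539.6  217.64   8.22   0.21   0.45] 0.11896348645465249 stand s,y,z: -21.65521158268488 0.6374363885055395 8.216994615446906 yaw rel 0.02975024857909314
[531.92 219.81   6.47   0.18   0.47] 0.06393323657474603 stand s,y,z: -28.800673405686283 4.183326211999354 6.468770547050246 yaw rel -0.0062006939435534925
```

```bash
python3 -m handwheel '[[[0,0,0],0],[[0,0,0],0],[[0,0,0],0],[[0,0,20],0],[[0,0,60],0],[[0,-20,110],0],[[0,-60,150],0],[[-30,-120,160],0],[[-30,-120,160],0],[[-30,-120,160],0]]' 0.4
python3 f1.py '[538,216,8,.185,0.46]'
python3 - <<'E'
from h import *
np.set_printoptions(precision=1,suppress=True)
C={n:cap(n) for n in("scene","side")}
for n in C:
    s=nets.tip_of(n,"spoon_bowl"); r=nets.tip_of(n,"spoon_rest"); j=nets.boxes_of(n,"honey_jar")
    print(n,[ (onz(C[n],*x[0]["location"],z),round(x[0]["conf"],2)) for x,z in((s,14),(r,0)) if x], j[:1])
print(read_state()["force"])
E
```

```text
t: 31.2
position: [595.5, 113.5, 331.6]
orientation: [-0.702, -0.069, 0.062, 0.706]
force: [0.0, 0.4, -0.3]
finger_gap: 0.6
[535.21 217.44   8.22   0.21   0.47] 0.062106997573217304 stand s,y,z: -26.003661758328583 1.2434564146669616 8.21993427580302 yaw rel 0.02341592324083222
[538.57 217.61   7.69   0.18   0.46] 0.03931880791384923 stand s,y,z: -22.66747268465464 0.7953083382512385 7.689584433841704 yaw rel -0.002792460660986873
[533.5  218.34   5.46   0.23   0.45] 0.03532567049808433 stand s,y,z: -27.52086101967597 2.4458232634184465 5.4627700072215095 yaw rel 0.040369217196313034
scene stand ext [215.6, 222.0, 68.1, 45.9] 0.81 [array([286.77, 229.56]), array([272.66, 266.25]), array([232.76, 214.6 ]), array([215.44, 249.3 ])]
side stand ext [205.4, 208.1, 94.3, 66.2] 0.63 [array([298.83, 237.89]), array([279.15, 270.86]), array([228.2 , 225.76]), array([200.05, 254.85])]
scene [(array([ 464.3, -101.6,   14. ]), 0.8), (array([551.9, 203.3,   0. ]), 0.7)] [{'extent': [197.7, 269.9, 27.6, 41.1], 'conf': 0.97}]
side [(array([476.5, -86. ,  14. ]), 0.51), (array([ 476.8, -102.5,    0. ]), 0.71)] []
[ 0.8 -0.1 -0.9]
```

```bash
python3 -c "
from workcell import workorder; print(workorder.job_done())"
```

```text
the job is handed in; nothing more can be done
None
```

The job is handed in: the spoon lies with its bowl in the rest, the backrest is up, and the book leans on the stand. The hand-in reported no verdict. It took 31 s of the 67 s allowed.

**What I did:**
- **Spoon:** I gripped it by the handle, carried it to the hob and released it with the bowl in the spoon rest and the handle on the glass.
- **Backrest:** I gripped the top rail and swung it through its arc to the stop. My first grip on the rail was too shallow, so I opened, went lower and gripped it again.
- **Book:** I drew it upright with the jaws loosely round its top edge, lifted it and set it down behind the toes. I then eased it back onto the wire.

**Last checks:**
- **Book:** From the two fixed cameras, the foot is 23–28 mm in front of the hinge and within 3 mm of the middle. It is within about 2.5 deg of square and leans back 26–27 deg.
- **Backrest:** The detected rail was within 2–3 px of where the stop would put it. That was just before the book went fully onto the wire.
- **Spoon bowl:** It is about 10 mm or less from the middle of the rest. I judged its contact with the rest from an earlier picture only.
- **Robot:** It stands clear of everything.

**What failed or disagreed:**
- The two cameras differ by about 5 mm on where the book's foot is.
- The final detection of the spoon rest in the scene camera landed on the stand, so I ignored it; the side camera agreed with its starting place.
- The honey jar was not found in the last side image, and I did not measure any shift of it or the other bystanders.
- The picture limit was reached before the placing, so I checked that stage by numbers only.

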